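# Start the gas permeation rig in order

### The job

Start up the permeation rig by pressing its controls lightly with the fingertips, in this order: push the blue button on the water bath down until it stays well in, next the green button on the vacuum pump in the same way, and last tap the green start tile on the tester's touchscreen. Touch neither the red nor the yellow tile, leave the dial as it is set, and do not pick up, push or knock over any of the loose things standing about.

Things in the scene. Friction and masses are not known exactly. Their poses are not given: they have to be found in the camera images.
- bath: white and steel water bath, fixed, left or right of the tester. White control head 115 x 190 mm nearest the robot, flat top 200 mm above the bench, with the blue button and two grey keys (3 mm high, 42 mm behind it, 35 to 60 mm to its right); behind it the steel tank, 280 mm long. Origin: on the bench straight under the blue button; x points towards the tank, away from the robot, z up
- bath_button (a joint): travel in m of the blue button on the water bath: 0 = out (off), 0.010 = hard against its stop. It moves straight down, resisting with 3.5 N at first and 6.5 N at the stop; from 0.004 down it is switched on, no need to reach the stop. It stays where it is left (does not spring back)
- bath_button_top (a point): centre of the top face of the bath's blue round button: 30 mm wide, 217 mm above the bench when out, standing 13 mm above its 40 mm steel collar; moves with the button
- pump: diaphragm vacuum pump, fixed, left or right of the tester. Grey control box 110 x 150 mm nearest the robot, flat top 130 mm above the bench, with the green button and a gauge (8 mm high, 36 mm behind, 46 mm left of it); behind the box a dark finned motor, a handle (174 mm high) and twin heads (190 mm high). Origin: on the bench straight under the green button; x towards the motor, z up
- pump_button (a joint): travel in m of the green button on the vacuum pump: 0 = out (off), 0.010 = hard against its stop. It moves straight down, resisting with 3.5 N at first and 6.5 N at the stop; from 0.004 down it is switched on, no need to reach the stop. It stays where it is left (does not spring back)
- pump_button_top (a point): centre of the top face of the pump's green round button: 30 mm wide, 147 mm above the bench when out, standing 13 mm above its 40 mm steel collar; moves with the button
- tester: white gas permeation tester, fixed, 340 mm wide, 410 mm deep, between bath and pump. Black panel in front, sloping 25 degrees up away from the robot, touchscreen left, dial right; behind it a deck 172 mm above the bench with a clamped steel test cell, red-balled T-handle 300 mm high, 190 mm behind the origin. Origin: on the bench under the middle of the panel; x points away from the robot, z up
- start_tile: green tile with a white triangle, lower right of the tester's touchscreen, 58 mm (x, up the slope) by 66 mm (y, to the left). Origin: centre of its touch surface, about 127 mm above the bench; z: the screen's normal, out of it (up and towards the robot, 25 degrees off vertical). The screen sits in a soft gasket: gives 1 mm per 2.5 N, at most 4 mm, springs back. A touch over 0.5 N is a tap
- pause_tile: yellow tile with two white bars, same size, directly left of the start tile (centres 69 mm apart, 3 mm gap); origin and axes as for the start tile
- stop_tile: red tile with a white square, same size, left of the pause tile, lower left corner of the screen; origin and axes as for the start tile
- graph_tile: pink graph area of the touchscreen, 64 x 204 mm, above the three tiles (its lower edge 6 mm above theirs); origin: centre of its surface, axes as for the start tile. Harmless to touch
- dial_edge (a point): a point on the rim of the aluminium dial (38 mm wide, 20 mm high) on the right of the tester's sloping panel, centre 91 mm to the right of and 34 mm above (up the slope) the start tile's centre; it moves when the dial is turned
- bottle: amber glass reagent bottle with a white cap, 60 mm wide, 125 mm tall, standing loose on the bench; origin: centre of its underside
- beaker: glass beaker, 64 mm wide, 85 mm tall, standing loose on the water bath's steel lid (lid top 166 mm above the bench); origin: centre of its underside
- grease_jar: white jar with a blue cap, 48 mm wide, 45 mm tall, standing loose on the tester's rear deck (172 mm above the bench); origin: centre of its underside
- cutter: steel hand cutter for round film samples, 68 mm wide, 80 mm tall with a waisted grip, loose on the bench; origin: centre of its underside
- wrench: steel spanner 140 mm long lying loose on the bench; origin: at its underside near the middle, x axis along its length
- notebook: blue pocket notebook 74 x 105 x 12 mm lying loose on the left of the tester's rear deck (172 mm above the bench); origin: centre of its underside
- dish: shallow glass dish 90 mm wide, 18 mm tall, loose on the bench; origin: centre of its underside
Things that resemble listed ones, but are neither listed nor needed, are in the scene too. Several things look just like the dish: the one meant starts nearest to the robot's base.

How it is judged (in metres and radians):
On the way, in this order (a step that is already met when the one before it is completed fails the run):
1. the water bath's blue button is pushed down (value of joint bath_button above 0.004 m), for 0.1 s.
2. then the vacuum pump's green button is pushed down (value of joint pump_button above 0.004 m), for 0.1 s.
3. then the fingertips tap the green start tile (contact force between the fingers and start_tile above 0.5 N), for 0.02 s.
At the end, for the whole second after the job is handed in: the bath's and the pump's buttons are both down (4 mm or more of their 10 mm), the start tile has been tapped after them, the loose things stand within 30 mm of where they were, the upright ones still upright (within 20 degrees), and the dial is as it was (rim moved less than 8 mm) (value of joint each of bath_button, pump_button above 0.004 m and distance of each of bottle, beaker, grease_jar, cutter, wrench, notebook, dish from where it was at the start of the episode below 0.03 m and angle between each of bottle, beaker, grease_jar, cutter, dish's own z axis and vertical below 0.35 rad and distance of dial_edge from where it was at the start of the episode below 0.008 m); the robot touches nothing.
It fails at once if the pump is switched on before the bath (value of joint pump_button above 0.003 m and value of joint bath_button below 0.004 m).
It fails at once if the start tile is touched before the pump is on (contact force between any of the fingers, the arm and start_tile above 0.5 N and value of joint pump_button below 0.004 m).
It fails at once if the red or the yellow tile is touched (0.5 N or more) (contact force between any of the fingers, the arm and stop_tile above 0.5 N or contact force between any of the fingers, the arm and pause_tile above 0.5 N).
It fails at once if the bath, the pump or the tester is pressed with more than 25 N (contact force between any of the fingers, the arm and bath above 25 N or contact force between any of the fingers, the arm and pump above 25 N or contact force between any of the fingers, the arm and tester above 25 N).
It fails at once if a loose thing is moved by more than 30 mm or knocked over, or the dial is turned (not (distance of each of bottle, beaker, grease_jar, cutter, wrench, notebook, dish from where it was at the start of the episode below 0.03 m and angle between each of bottle, beaker, grease_jar, cutter, dish's own z axis and vertical below 0.35 rad and distance of dial_edge from where it was at the start of the episode below 0.008 m)).
It also fails if it takes over 64 s, if anything falls off the work surface, if the arm or the gripper's body presses on something with over 40 N, if the wrist force passes 120 N, or if a joint passes its speed limit or range.

### The arm

A 6-joint arm with a two-finger parallel gripper is mounted at the origin on the work surface. World frame = base frame: x ahead of the robot, y to its left, z up, the work surface at z = 0. Lengths are in m, angles in degrees, forces in N, time in s.
With the tool pointing down it reaches from about 0.4 to 0.825 m from the base axis. Payload 7 kg.
Tool frame: the origin (TCP) lies at the very end of the fingers, on their centre line; the grasp point (between the pads) lies 19 mm behind it (ctrl.grip_depth is the z of the grasp point in the tool frame, in m); z points along the fingers, y is the direction in which the jaws open and shut (so a half turn about z gives the same grasp; the last joint's range is limited). The gripper opens to 88 mm and grips with 3 to 60 N. Pads are 19 mm wide; open, the fingers measure 130 mm over their backs; the gripper's body (78 mm by 193 mm) begins 47 mm behind the grasp point.
Start: joints at [81.308, 20.546, 0.682, 0, -70.136, -16.507], TCP at [0.287, 0.611, 0.227] pointing down, gripper open.
Joint ranges: [-176.03, 176.03], [-82.01, 121.73], [-58.28, 71.71], [-173.87, 95.51], [-174.79, -0.11], [-173.66, 173.66]. Speed limits (degrees/s): [136.94, 136.94, 172.46, 180, 180, 180].

### API

Orientations are given as [roll, pitch, yaw] about the fixed x, y, z axes, in that order (R = Rz(yaw) Ry(pitch) Rx(roll)).
In Python, from plant import telemetry, snapshot, job, models, ctrl gives the robot as it stands.
- The arm moves only by the tool jog_arm, never from a script. Its argument "targets" is text: rows parted by semicolons, each of 7 numbers parted by spaces: the shift along the tool's x, y, z in m, then the turn, a rotation vector about the tool's x, y, z in degrees, then the gripper command: -1 is shut, 1 is fully open, values between are in proportion. A call has exactly 8 rows; each row is the pose to reach, as a shift and turn from the pose measured when the call began, along the tool's axes at that moment; what a row does not reach only later rows make up. A row lasts 1/8 s, in which the tool goes at most 62.5 mm and 10.7 degrees, less where a joint would pass 70% of its speed; a pose out of reach is approached as far as the arm can. A call with a gripper value outside its range is refused whole. The fingers move at their own pace and stop on an object; the grip force is fixed at half the most. Time passes only in rows, so rows that repeat a pose let the fingers close, or fill a call up. It gives the time, the measured TCP pose, the force and the opening at its end, in the units of the state.
- telemetry.get_obs(): the state, without advancing time (a new reading comes with each control period).
- snapshot(name): name is "scene" or "top" or "wrist"; returns a dict with "img" (384x512x3 uint8, red, green, blue), "range_z" (384x512 float32, m along the optical axis (not along the pixel's ray), 0 where there is no reading), "intrinsics" (3x3 intrinsics, pixels), "R" (3x3) and "t" (3): a world point X has camera coordinates R X + t. Camera axes: x right, y down, z forward; pixel columns grow to the right and rows downward; lengths in m; the calibration is good to about 2 mm. A picture is of the moment at which its call begins.
- job.close_job(): hands the job in, once; it reports no verdict.
Trained networks look in a picture, given as the dict that the camera call returned (one of the last four; its "shot" number tells which), for a name from the list of things; names that differ only in an ending like _2 or _b are one class to them, and where a whole thing is asked for, a point or a joint stands for the part that bears it (a point fixed in the world has none). Each returns a list of dicts, best first, with "conf" (0 to 1); they miss things now and then, are a little off and sometimes report something else, mostly with a low value. They report only what shows in the picture. A call takes as long as a camera call. They do not tell look-alikes from the thing itself.
- models.cut_out(name, picture): "region" (384x512 bool, what is visible of it) and "uv" ([column, row] in pixels, amid what is visible of it).
- models.spot_point(name, picture): "uv" ([column, row] in pixels: a listed point, or the origin of a listed thing).
The state is a dict: "clock": time; "joint_pos": joint angles; "qvel": joint speeds; "tau": joint torques, N m; "tool_pos": TCP position; "orientation": TCP orientation; "force": force on the tool from outside, world axes, zero at the start; "moment": the same for the moment, N m; "opening": finger opening in m.
Only numpy, scipy, OpenCV 4.12 (cv2) and the standard library are available. Lean on these libraries where they do the work, as an engineer would, in place of code of your own. Each camera call takes 0.05 s, during which the arm holds its last target.

## Working session

There is one attempt and no reset: what is moved stays moved. The work goes in short steps, Python scripts to look and compute and a tool call to move; the robot and the scene stay as the last step left them, time stands still between calls to the robot, and variables do not carry over. Pictures are saved under pics/ and viewed, and the job is handed in when it is done.

Besides the shell and the picture viewer there is one more tool, called after "Emit:" as name(argument=value, ...), one argument or row to a line, values as JSON. jog_arm: Moves the arm, as the interface text tells. Its arguments: {"type":"object","properties":{"targets":{"type":"string"}},"required":["targets"]}

```bash
mkdir -p pics; ls
cat > h.py <<'E'
import numpy as np, cv2
from plant import telemetry, snapshot, job, models, ctrl
def unproj(p,u,v,z):
    K=p["intrinsics"]; c=np.array([(u-K[0,2])/K[0,0]*z,(v-K[1,2])/K[1,1]*z,z])
    return p["R"].T@(c-p["t"])
def at_z(p,u,v,h):
    K=p["intrinsics"]; d=p["R"].T@np.array([(u-K[0,2])/K[0,0],(v-K[1,2])/K[1,1],1.]); o=-p["R"].T@p["t"]
    return o+d*(h-o[2])/d[2]
def save(p,n): cv2.imwrite(f"pics/{n}.png",cv2.cvtColor(p["img"],cv2.COLOR_RGB2BGR))
E
python3 - <<'E'
from h import *
o=telemetry.get_obs(); print(o["clock"],o["tool_pos"],o["orientation"],o["opening"],o["force"])
for n in ["top","scene"]:
    p=snapshot(n); save(p,n+"0")
    for t,h in [("bath_button_top",.217),("pump_button_top",.147),("start_tile",.127),("pause_tile",.127),("stop_tile",.127),("dial_edge",.15),("tester",0),("bottle",0),("cutter",0),("dish",0),("beaker",.166)]:
        for r in models.spot_point(t,p)[:3]:
            u,v=r["uv"]; print(n,t,round(r["conf"],2),np.round(r["uv"],1),at_z(p,u,v,h).round(3),unproj(p,u,v,p["range_z"][int(v),int(u)]).round(3))
E
```

```text
pics
0.0 [0.28720522 0.61029757 0.22562222] [ 1.79904018e+02 -9.85988975e-03 -2.52049274e+01] 0.08716739108495586 [ 0.46524633  0.54100993 -0.02203874]
top bath_button_top 0.64 [417.5 185.8] [ 0.491 -0.403  0.217] [ 0.491 -0.403  0.217]
top bath_button_top 0.23 [255.6 179.3] [0.52  0.062 0.217] [0.526 0.063 0.126]
top pump_button_top 0.61 [146.3 196.2] [0.481 0.397 0.147] [0.481 0.397 0.147]
top start_tile 0.86 [280.1 179. ] [ 0.526 -0.012  0.127] [ 0.526 -0.012  0.128]
top pause_tile 0.83 [255.2 179.3] [0.526 0.064 0.127] [0.526 0.064 0.126]
top stop_tile 0.63 [278.3 178.6] [ 0.527 -0.007  0.127] [ 0.527 -0.007  0.131]
top stop_tile 0.59 [234.4 183.1] [0.516 0.129 0.127] [0.517 0.129 0.12 ]
top dial_edge 0.56 [315.3 166.9] [ 0.558 -0.119  0.15 ] [ 0.56  -0.121  0.134]
top tester 0.84 [266.3 168. ] [0.573 0.027 0.   ] [0.56  0.029 0.135]
top bottle 0.93 [364.4 241.3] [ 0.321 -0.293  0.   ] [ 0.327 -0.273  0.091]
top cutter 0.66 [152.2 200.1] [0.473 0.412 0.   ] [0.469 0.382 0.132]
top cutter 0.55 [230.3 228.1] [0.374 0.152 0.   ] [0.377 0.147 0.079]
top dish 0.76 [138.6 265.6] [0.256
[... 622 characters left out ...]
  0.127] [ 0.497 -0.399  0.215]
scene stop_tile 0.72 [272.3 204. ] [0.514 0.137 0.127] [0.505 0.136 0.12 ]
scene dial_edge 0.42 [187.2 199.5] [ 0.559 -0.116  0.15 ] [ 0.514 -0.132  0.109]
scene dial_edge 0.42 [245.2 211.4] [0.584 0.064 0.15 ] [0.592 0.065 0.158]
scene bottle 0.86 [162.2 190.7] [ 0.359 -0.281  0.   ] [ 0.356 -0.282 -0.003]
scene cutter 0.64 [277.7 199.9] [0.345 0.146 0.   ] [0.377 0.147 0.028]
scene dish 0.72 [408.2 247.9] [0.512 0.577 0.   ] [0.514 0.576 0.002]
scene dish 0.66 [365.5 191.8] [0.247 0.466 0.   ] [0.251 0.465 0.003]
scene dish 0.61 [319.3 198.1] [0.311 0.295 0.   ] [0.316 0.295 0.004]
scene beaker 0.78 [ 79.5 195.3] [ 0.608 -0.426  0.166] [ 0.637 -0.403  0.193]
```

Run:
```python
import cv2
a=cv2.imread("pics/top0.png"); b=cv2.imread("pics/scene0.png")
cv2.imwrite("pics/top0z.png",cv2.resize(a[110:300,80:460],None,fx=2.1,fy=2.1,interpolation=cv2.INTER_CUBIC))
cv2.imwrite("pics/scene0z.png",cv2.resize(b[90:290,60:440],None,fx=2.1,fy=2.1,interpolation=cv2.INTER_CUBIC))
c=[cv2.resize(a[v-22:v+22,u-22:u+22],(264,264),interpolation=cv2.INTER_CUBIC) for u,v in [(417,186),(146,196),(280,179)]]
cv2.imwrite("pics/crops.png",cv2.hconcat(c))
```

```text
(no output)
```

View pics/top0z.png

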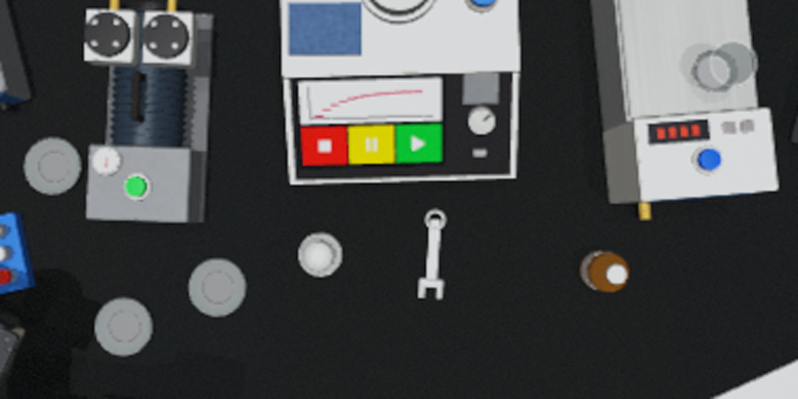

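View pics/scene0z.png

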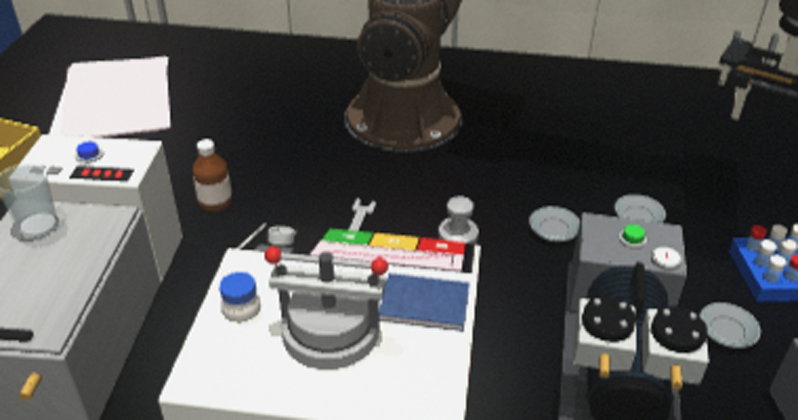

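View pics/crops.png

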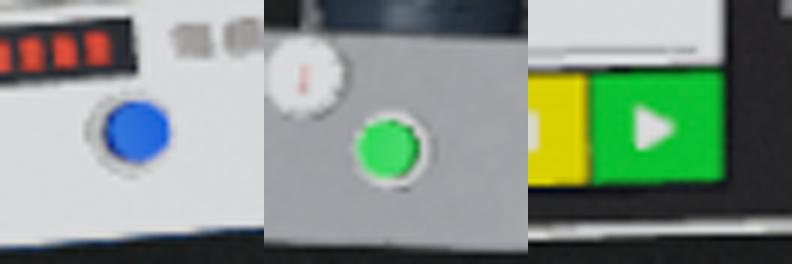

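The crops and views show these candidates, all in top-camera pixels unless noted:
- **Blue:** bath button (417,186), grease-jar cap at about (309,109), and the blue rack and box at the left edge.
- **Green:** pump button (146,196) and start tile (280,179).

By description I take the bath button on the white head, the pump button on the grey box, and the tile with the white triangle. The crops confirm all three. Next I refine their positions by colour.

```bash
cat > r.py <<'E'
from h import *
def blob(p,kind,uv,r=14):
    h=cv2.cvtColor(p["img"],cv2.COLOR_RGB2HSV); H,S,V=[h[...,i].astype(int) for i in range(3)]
    m={"b":(H>100)&(H<130)&(S>140),"g":(H>45)&(H<80)&(S>110)}[kind]&(V>60)
    yy,xx=np.mgrid[:384,:512]; m&=(abs(xx-uv[0])<r)&(abs(yy-uv[1])<r)
    v,u=np.nonzero(m); P=np.array([unproj(p,a,b,p["range_z"][b,a]) for a,b in zip(u,v) if p["range_z"][b,a]>0])
    return u,v,P
E
python3 - <<'E'
from r import *
for n,L in [("top",[("b",(417,186),.217),("g",(146,196),.147),("g",(280,179),.127)]),("scene",[("b",(101,161),.217),("g",(361,200),.147),("g",(224,203),.127)])]:
    p=snapshot(n)
    for k,uv,z in L:
        u,v,P=blob(p,k,uv,18)
        print(n,k,len(u),u.mean().round(1),v.mean().round(1),at_z(p,u.mean(),v.mean(),z).round(4),"med",np.median(P,0).round(4),"min",P.min(0).round(3),"max",P.max(0).round(3), "colrange",u.min(),u.max(),v.min(),v.max())
    if n=="top":
        # height map row along y of tester
        for x,y in []: pass
E
```

```text
top b 81 417.5 185.8 [ 0.4907 -0.4028  0.217 ] med [ 0.4916 -0.4016  0.2175] min [ 0.444 -0.498 -0.   ] max [ 0.505 -0.388  0.223] colrange 413 425 181 203
top g 70 144.4 198.3 [0.4745 0.4025 0.147 ] med [0.4751 0.4023 0.1478] min [0.463 0.391 0.134] max [0.488 0.417 0.154] colrange 140 149 194 202
top g 406 279.3 177.7 [ 0.5295 -0.01    0.127 ] med [ 0.5292 -0.0121  0.1288] min [ 0.501 -0.044  0.108] max [0.558 0.025 0.147] colrange 268 290 168 187
scene b 54 100.9 160.9 [ 0.4991 -0.3975  0.217 ] med [ 0.4977 -0.4002  0.2156] min [ 0.482 -0.414  0.205] max [ 0.505 -0.388  0.219] colrange 97 105 158 164
scene g 75 361.4 200.9 [0.48   0.4044 0.147 ] med [0.4792 0.4056 0.1465] min [0.46  0.392 0.131] max [0.488 0.419 0.151] colrange 357 366 197 205
scene g 116 225.4 202.0 [ 0.5267 -0.0065  0.127 ] med [ 0.5292 -0.0079  0.1296] min [ 0.369 -0.073  0.   ] max [0.554 0.026 0.141] colrange 213 237 198 205
```

Emit:
jog_arm(
  targets="0 0 -0.04 0 0 0 -1; 0 0 -0.09 0 0 0 -1; 0.05 0.03 -0.09 0 0 -8 -1; 0.09 0.06 -0.09 0 0 -16 -1; 0.13 0.09 -0.09 0 0 -25 -1; 0.17 0.13 -0.09 0 0 -25 -1; 0.20 0.17 -0.09 0 0 -25 -1; 0.23 0.21 -0.09 0 0 -25 -1",
)

```text
clock: 2.3
tool_pos: [0.4063, 0.3211, 0.3168]
orientation: [-180.0, -0.0, -0.2]
force: [0.1, -0.2, 0.2]
opening: 0.0133
```

Emit:
jog_arm(
  targets="0.02 0.06 0 0 0 0 -1; 0.04 0.12 0 0 0 0 -1; 0.06 0.18 0 0 0 0 -1; 0.08 0.235 0 0 0 0 -1; 0.088 0.295 0 0 0 0 -1; 0.088 0.355 0 0 0 0 -1; 0.088 0.415 0 0 0 0 -1; 0.088 0.475 0 0 0 0 -1",
)

```text
clock: 3.3
tool_pos: [0.4923, -0.1562, 0.3171]
orientation: [-180.0, -0.1, -0.2]
force: [1.7, 0.2, 0.1]
opening: -0.0001
```

Emit:
jog_arm(
  targets="0 0.06 0 0 0 0 -1; 0 0.12 0 0 0 0 -1; 0 0.18 0 0 0 0 -1; 0 0.22 0 0 0 0 -1; 0 0.243 0 0 0 0 -1; 0 0.243 0 0 0 0 -1; 0 0.243 0.02 0 0 0 -1; 0 0.243 0.04 0 0 0 -1",
)

```text
clock: 4.3
tool_pos: [0.492, -0.398, 0.2771]
orientation: [-180.0, -0.1, -0.1]
force: [-0.0, 0.3, -0.1]
opening: 0.0008
```

Run:
```python
from r import *
o=telemetry.get_obs(); print(o["clock"],o["tool_pos"],o["orientation"],o["opening"],o["force"])
p=snapshot("wrist"); save(p,"w1")
for r in models.spot_point("bath_button_top",p)[:3]:
    print(r["conf"],r["uv"],at_z(p,*r["uv"],.217).round(4))
u,v,P=blob(p,"b",models.spot_point("bath_button_top",p)[0]["uv"],90); print(len(u),u.mean(),v.mean(),at_z(p,u.mean(),v.mean(),.217).round(4),np.median(P,0),P.min(0),P.max(0))
p=snapshot("scene");save(p,"s1")
```

```text
4.3 [ 0.49196188 -0.39802335  0.27706045] [-1.79987615e+02 -1.48420868e-01 -1.34368148e-01] 0.0007945729195032345 [-0.01409291  0.33817748 -0.07959331]
0.87 [262.7, 205.3] [ 0.4917 -0.4032  0.217 ]
990 263.2090909090909 205.03636363636363 [ 0.492  -0.4036  0.217 ] [ 0.49158554 -0.4034733   0.21576057] [ 0.47434102 -0.41868451  0.20184464] [ 0.52910608 -0.3892708   0.34802557]
```

View pics/w1.png

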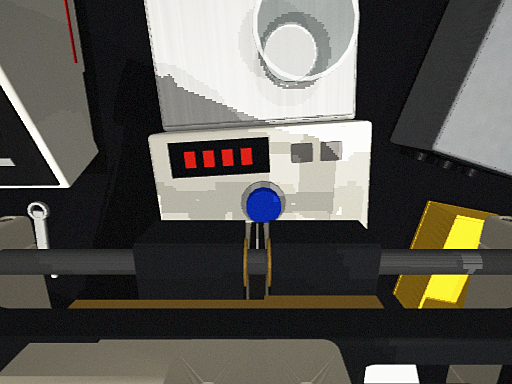

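View pics/s1.png

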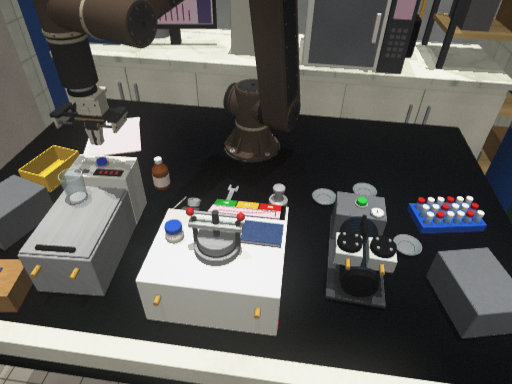

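The wrist view shows the blue button at pixel (263,205), which is (0.492, -0.4035). It lies just ahead of the closed fingertips and nothing is near it. Next I descend.

Emit:
jog_arm(
  targets="0 0.005 0.02 0 0 0 -1; 0 0.005 0.04 0 0 0 -1; 0 0.005 0.052 0 0 0 -1; 0 0.005 0.057 0 0 0 -1; 0 0.005 0.060 0 0 0 -1; 0 0.005 0.063 0 0 0 -1; 0 0.005 0.066 0 0 0 -1; 0 0.005 0.068 0 0 0 -1",
)

```text
clock: 5.5
tool_pos: [0.4924, -0.4036, 0.2104]
orientation: [180.0, -0.2, -0.1]
force: [-0.1, 1.8, 4.6]
opening: 0.0004
```

Emit:
jog_arm(
  targets="0 0 0.001 0 0 0 -1; 0 0 0.002 0 0 0 -1; 0 0 0.002 0 0 0 -1; 0 0 0.002 0 0 0 -1; 0 0 0.002 0 0 0 -1; 0 0 -0.01 0 0 0 -1; 0 0 -0.04 0 0 0 -1; 0 0 -0.08 0 0 0 -1",
)

```text
clock: 6.5
tool_pos: [0.4917, -0.4034, 0.2906]
orientation: [-180.0, -0.0, -0.1]
force: [-0.2, -0.5, -0.9]
opening: 0.0005
```

Run:
```python
from r import *
p=snapshot("wrist"); save(p,"w2")
uv=models.spot_point("bath_button_top",p)[0]["uv"]
u,v,P=blob(p,"b",uv,60); print(uv,len(u),np.median(P,0),np.percentile(P[:,2],[25,50,75]))
# collar/head heights around
z=p["range_z"]; c=[int(uv[0]),int(uv[1])]
for d in [-70,-60,60,70]: print(d,unproj(p,c[0]+d,c[1],z[c[1],c[0]+d]).round(4))
```

```text
[257.6, 198.8] 787 [ 0.48999896 -0.40384883  0.20722116] [0.20675829 0.20722116 0.20761274]
-70 [ 0.4883 -0.3379  0.1987]
-60 [ 0.4879 -0.3471  0.1974]
60 [ 0.4878 -0.4605  0.1982]
70 [ 0.488  -0.4697  0.1991]
```

View pics/w2.png

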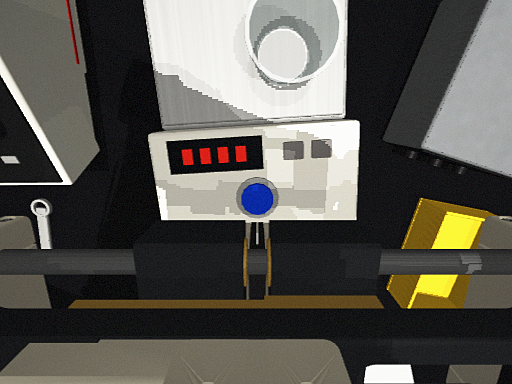

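The wrist view at (258,199) shows the button top about 8–9 mm above the head, against 17 mm when out. That is about 8 mm of travel, so the bath is on. Next is the pump.

Emit:
jog_arm(
  targets="0 -0.05 -0.026 0 0 0 -1; 0 -0.11 -0.026 0 0 0 -1; 0 -0.17 -0.026 0 0 0 -1; 0 -0.23 -0.026 0 0 0 -1; 0 -0.29 -0.026 0 0 0 -1; 0 -0.35 -0.026 0 0 0 -1; 0 -0.41 -0.026 0 0 0 -1; 0 -0.47 -0.026 0 0 0 -1",
)

```text
clock: 7.6
tool_pos: [0.4939, 0.0669, 0.3199]
orientation: [179.7, -0.6, -0.1]
force: [0.3, 0.0, -0.4]
opening: 0.0006
```

Emit:
jog_arm(
  targets="0 -0.06 0 0 0 0 -1; -0.005 -0.12 0 0 0 0 -1; -0.01 -0.18 0 0 0 0 -1; -0.015 -0.24 0 0 0 0 -1; -0.015 -0.30 0 0 0 0 -1; -0.015 -0.336 0.02 0 0 0 -1; -0.015 -0.336 0.06 0 0 0 -1; -0.015 -0.336 0.10 0 0 0 -1",
)

```text
clock: 8.6
tool_pos: [0.4803, 0.4031, 0.2169]
orientation: [179.7, -0.6, -0.0]
force: [-0.3, 0.5, 0.5]
opening: 0.0005
```

Run:
```python
from r import *
o=telemetry.get_obs(); print(o["clock"],o["tool_pos"],o["orientation"],o["force"])
p=snapshot("wrist"); save(p,"w3")
uv=models.spot_point("pump_button_top",p)[0]["uv"]
u,v,P=blob(p,"g",uv,60); print(uv,len(u),u.mean(),v.mean(),at_z(p,u.mean(),v.mean(),.147).round(4),np.median(P,0))
```

```text
8.6 [0.48030699 0.40314745 0.21687953] [ 1.79728643e+02 -5.79882173e-01 -4.67941110e-02] [-0.25114895  0.52479567  0.49493514]
[255.5, 212.6] 869 254.3728423475259 208.10471806674337 [0.4749 0.4046 0.147 ] [0.47452936 0.40492471 0.14567097]
```

View pics/w3.png

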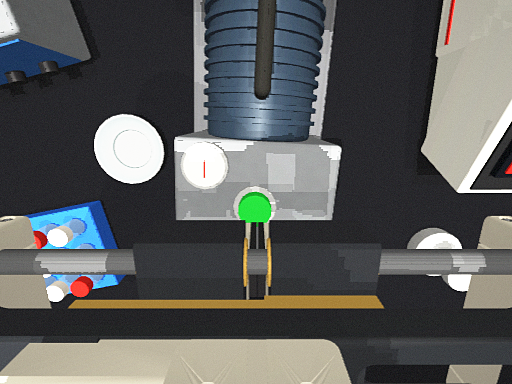

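The wrist view shows the green button at (254,208), about (0.474, 0.4045). The gauge is well clear at (204,164).

Emit:
jog_arm(
  targets="-0.005 -0.001 0.03 0 0 0 -1; -0.005 -0.001 0.052 0 0 0 -1; -0.005 -0.001 0.062 0 0 0 -1; -0.005 -0.001 0.067 0 0 0 -1; -0.005 -0.001 0.070 0 0 0 -1; -0.005 -0.001 0.073 0 0 0 -1; -0.005 -0.001 0.076 0 0 0 -1; -0.005 -0.001 0.078 0 0 0 -1",
)

```text
clock: 9.7
tool_pos: [0.4747, 0.4014, 0.1372]
orientation: [179.5, -0.4, -0.1]
force: [-6.6, -2.4, 19.8]
opening: 0.0005
```

Emit:
jog_arm(
  targets="0 0 0.001 0 0 0 -1; 0 0 0.001 0 0 0 -1; 0 0 0.001 0 0 0 -1; 0 0 0.001 0 0 0 -1; 0 0 0.001 0 0 0 -1; 0 0 -0.01 0 0 0 -1; 0 0 -0.04 0 0 0 -1; 0 0 -0.08 0 0 0 -1",
)

```text
clock: 10.7
tool_pos: [0.4739, 0.4018, 0.2177]
orientation: [179.4, -0.3, -0.1]
force: [0.8, 0.3, 0.4]
opening: 0.0006
```

Run:
```python
from r import *
p=snapshot("wrist"); save(p,"w4")
uv=models.spot_point("pump_button_top",p)[0]["uv"]
u,v,P=blob(p,"g",uv,60); print(uv,len(u),np.median(P,0),np.percentile(P[:,2],[25,50,75]))
z=p["range_z"]; c=[int(uv[0]),int(uv[1])]
for d in [-60,-50,40,50,60]: print(d,unproj(p,c[0]+d,c[1],z[c[1],c[0]+d]).round(4))
```

```text
[252.4, 199.9] 793 [0.4720254  0.40489196 0.13581366] [0.13536266 0.13581366 0.13625626]
-60 [0.4715 0.4603 0.1305]
-50 [0.471  0.4515 0.1287]
40 [0.4704 0.3677 0.1284]
50 [0.4705 0.3584 0.1291]
60 [0.47   0.3487 0.1275]
```

View pics/w4.png

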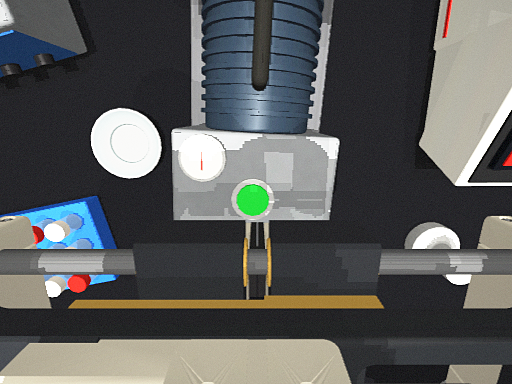

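Pump button: about 7 mm above the box against 17 mm out, so it is fully in. It reached its stop, with a 19.8 N reading, which is close to the 25 N limit. I'll press the tile more slowly.

Emit:
jog_arm(
  targets="0 0.01 -0.05 0 0 0 -1; 0.005 0.05 -0.08 0 0 0 -1; 0.01 0.11 -0.08 0 0 0 -1; 0.02 0.17 -0.08 0 0 0 -1; 0.03 0.23 -0.08 0 0 0 -1; 0.04 0.29 -0.08 0 0 0 -1; 0.05 0.35 -0.08 0 0 0 -1; 0.05 0.405 -0.08 0 0 0 -1",
)

```text
clock: 11.8
tool_pos: [0.525, -0.0027, 0.3051]
orientation: [179.8, -0.7, -0.1]
force: [0.4, -0.8, 0.4]
opening: 0.0006
```

Emit:
jog_arm(
  targets="0 0.008 0 0 0 0 -1; 0 0.008 0 0 0 0 -1; 0 0.008 0.02 0 0 0 -1; 0 0.008 0.04 0 0 0 -1; 0 0.008 0.06 0 0 0 -1; 0 0.008 0.08 0 0 0 -1; 0 0.008 0.09 0 0 0 -1; 0 0.008 0.09 0 0 0 -1",
)

```text
clock: 12.8
tool_pos: [0.5261, -0.0102, 0.2148]
orientation: [179.8, -0.7, -0.0]
force: [-0.1, 0.1, -0.7]
opening: 0.0006
```

Run:
```python
from r import *
o=telemetry.get_obs(); print(o["clock"],o["tool_pos"],o["orientation"],o["force"])
p=snapshot("wrist"); save(p,"w5")
for n in ["start_tile","pause_tile"]:
  for r in models.cut_out(n,p)[:1]:
    m=r["region"]; v,u=np.nonzero(m); P=np.array([unproj(p,a,b,p["range_z"][b,a]) for a,b in zip(u,v) if p["range_z"][b,a]>0])
    print(n,r["conf"],r["uv"],"med",np.median(P,0).round(4),"lo",np.percentile(P,2,axis=0).round(4),"hi",np.percentile(P,98,axis=0).round(4))
    A=np.c_[P[:,:2],np.ones(len(P))]; c=np.linalg.lstsq(A,P[:,2],rcond=None)[0]; print("plane",c, "z at TCP far edge",[ (x,round(float(c@[x,-.012,1]),4)) for x in (.525,.529,.5345)])
  for r in models.spot_point(n,p)[:1]: print(r["uv"],at_z(p,*r["uv"],.127))
```

```text
12.8 [ 0.52605742 -0.01024948  0.21479541] [ 1.79795203e+02 -6.91567608e-01 -2.00399352e-03] [-0.0801577   0.05763531 -0.74284543]
start_tile 0.65 [253.8, 192.1] med [ 0.5297 -0.0082  0.128 ] lo [ 0.5007 -0.0398  0.1144] hi [0.5527 0.0236 0.1385]
plane [ 0.46572168  0.00163353 -0.11872616] z at TCP far edge [(0.525, 0.1258), (0.529, 0.1276), (0.5345, 0.1302)]
[254.3, 194.8] [ 0.52778326 -0.00851582  0.127     ]
pause_tile 0.61 [178.8, 192.2] med [0.529  0.061  0.1279] lo [0.5013 0.0291 0.1146] hi [0.5521 0.0927 0.1384]
plane [ 0.46657913 -0.00062869 -0.119038  ] z at TCP far edge [(0.525, 0.1259), (0.529, 0.1278), (0.5345, 0.1304)]
[438.8, 296.9] [ 0.4185696  -0.19776394  0.127     ]
```

View pics/w5.png

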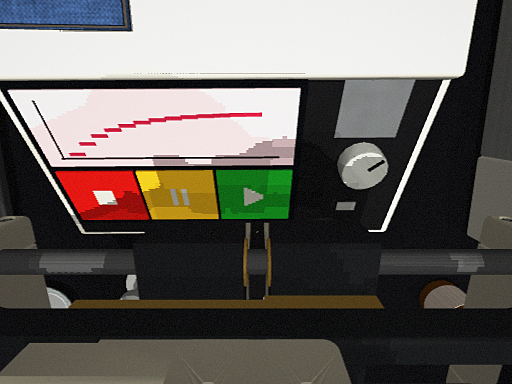

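The wrist view shows the start tile at (254,193), centred at (0.529, -0.008). The fingers line up with it. The pause tile edge is about 14 mm beyond the finger side, and the dial at (362,165) is clear.

Emit:
jog_arm(
  targets="0 0 0.03 0 0 0 -1; 0 0 0.055 0 0 0 -1; 0 0 0.07 0 0 0 -1; 0 0 0.078 0 0 0 -1; 0 0 0.081 0 0 0 -1; 0 0 0.083 0 0 0 -1; 0 0 0.085 0 0 0 -1; 0 0 0.086 0 0 0 -1",
)

```text
clock: 14.05
tool_pos: [0.5286, -0.0109, 0.1307]
orientation: [179.8, -0.9, -0.0]
force: [0.7, 0.6, 4.0]
opening: 0.0006
```

Emit:
jog_arm(
  targets="0 0 0.0005 0 0 0 -1; 0 0 0.0005 0 0 0 -1; 0 0 0 0 0 0 -1; 0 0 -0.02 0 0 0 -1; 0 0 -0.06 0 0 0 -1; 0 0 -0.11 0 0 0 -1; 0 0 -0.16 0 0 0 -1; 0 0 -0.18 0 0 0 -1",
)

```text
clock: 15.05
tool_pos: [0.5264, -0.0103, 0.3135]
orientation: [179.9, -1.1, -0.0]
force: [0.0, -0.5, -0.8]
opening: 0.0002
```

Emit:
jog_arm(
  targets="-0.03 0 0 0 0 0 -1; -0.06 0 0 0 0 0 -1; -0.06 0 0 0 0 0 -1; -0.06 0 0 0 0 0 -1; -0.06 0 0 0 0 0 -1; -0.06 0 0 0 0 0 -1; -0.06 0 0 0 0 0 -1; -0.06 0 0 0 0 0 -1",
)

```text
clock: 16.05
tool_pos: [0.4665, -0.0103, 0.3122]
orientation: [179.9, -1.1, -0.0]
force: [-0.2, 0.3, -0.5]
opening: 0.0006
```

Run:
```python
from r import *
o=telemetry.get_obs(); print(o["clock"],o["tool_pos"],o["force"])
a=snapshot("top"); save(a,"top9"); b=snapshot("scene"); save(b,"scene9")
for p,n in((a,"top0"),(b,"scene0")):
  for t,h in [("bottle",0),("cutter",0),("dish",0),("beaker",.166),("grease_jar",.172),("notebook",.172),("wrench",0),("bath_button_top",.209),("pump_button_top",.137)]:
    print(n,t,[(round(r["conf"],2),at_z(p,*r["uv"],h).round(3).tolist()) for r in models.spot_point(t,p)[:2]])
for k,uv in (("b",(101,161)),("g",(361,200))):
    u,v,P=blob(b,k,uv,18); print(k,np.median(P,0).round(4))
i=cv2.imread("pics/top9.png");j=cv2.imread("pics/scene9.png")
cv2.imwrite("pics/fin.png",cv2.resize(cv2.vconcat([i[100:300],j[90:290]]),None,fx=1.45,fy=1.45))
```

```text
16.05 [ 0.46647098 -0.0102696   0.31224116] [-0.17197208  0.30564733 -0.53925698]
top0 bottle [(0.53, [0.327, -0.294, 0.0])]
top0 cutter []
top0 dish [(0.91, [0.51, 0.578, 0.0])]
top0 beaker [(0.25, [0.469, 0.368, 0.166])]
top0 grease_jar [(0.75, [0.737, -0.105, 0.172]), (0.56, [0.69, 0.12, 0.172])]
top0 notebook [(0.72, [0.693, 0.129, 0.172])]
top0 wrench [(0.61, [0.368, -0.028, 0.0])]
top0 bath_button_top [(0.39, [0.484, -0.41, 0.209])]
top0 pump_button_top [(0.45, [0.481, 0.401, 0.137]), (0.33, [0.56, -0.123, 0.137])]
scene0 bottle [(0.85, [0.344, -0.282, 0.0])]
scene0 cutter [(0.81, [0.355, 0.137, 0.0]), (0.49, [0.315, 0.438, -0.0])]
scene0 dish [(0.85, [0.308, 0.309, 0.0]), (0.71, [0.257, 0.464, 0.0])]
scene0 beaker [(0.75, [0.609, -0.434, 0.166]), (0.61, [0.508, 0.394, 0.166])]
scene0 grease_jar [(0.63, [0.739, -0.091, 0.172]), (0.35, [0.515, 0.4, 0.172])]
scene0 notebook [(0.74, [0.68, -0.272, 0.172]), (0.64, [0.692, 0.13, 0.172])]
scene0 wrench [(0.72, [0.361, 0.138, 0.0]), (0.61, [0.359, -0.025, 0.0])]
scene0 bath_button_top [(0.57, [0.631, 0.075, 0.209]), (0.42, [0.489, -0.406, 0.209])]
scene0 pump_button_top []
b [ 0.4934 -0.3998  0.2085]
g [0.474  0.4057 0.1372]
```

View pics/fin.png

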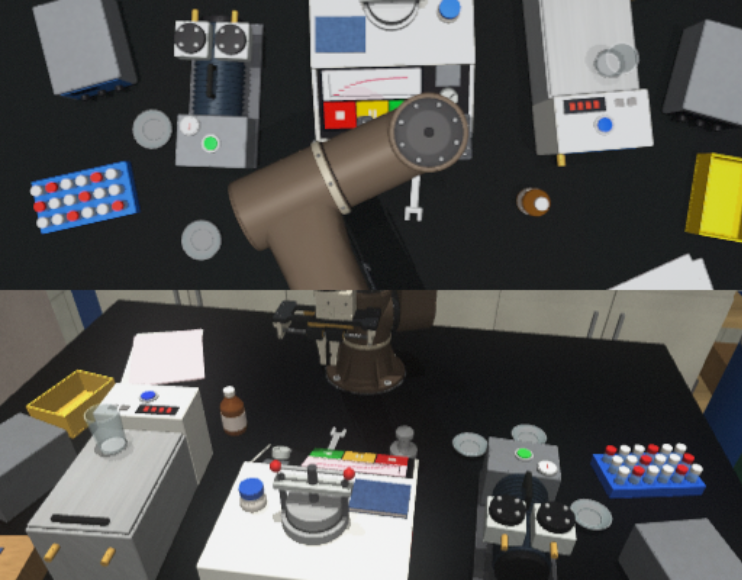

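The final views show everything standing where it was. The blue button top is at 0.2085 m and the green one at 0.137 m, so both are in, and the arm is clear of everything.

```bash
python3 -c "
from plant import job
print(job.close_job())"
```

```text
the job is handed in; nothing more can be done
None
```

I pressed the bath's blue button, then the pump's green button, then tapped the green start tile, and handed the job in at about 16 s. No verdict came back.

- **Buttons:** In the last pictures the bath button was about 8.5 mm in and the pump button about 10 mm in. Both need 4 mm.
- **Start tile:** The wrist sensor read about 4 N with the fingertips on the tile, which is a clear tap. The fingers came down well inside the tile, away from the yellow one.
- **Loose things and dial:** Those in view looked unmoved and upright, and the arm was clear of everything. I judged the dial only by eye, since the arm partly hid that area from above. I measured positions at the start only for the bottle, cutter, dishes and beaker.
- **Disagreements:** The networks gave a few false finds in the last pictures, such as a beaker and a grease jar at the pump. They also missed the cutter from above and the pump button in the scene view. I went by the picture and the depth readings there.
- **Close call:** The pump button reached its stop with a reading of 19.8 N along z, about 21 N in total, against the 25 N limit. I then commanded 1 mm more before lifting off. I did not read the force during that step, so the peak there is unknown.

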